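# Clamp a sample cell with a recessed thumbwheel

## Robot

A 6-joint arm with a two-finger parallel gripper is mounted at the origin on the work surface. World frame = base frame: x ahead of the robot, y to its left, z up, the work surface at z = 0. Lengths are in m, angles in rad, forces in N, time in s.
With the tool pointing down it reaches from about 0.275 to 0.725 m from the base axis. Payload 5.6 kg.
Tool frame: the origin (TCP) lies at the very end of the fingers, on their centre line; the grasp point (between the pads) lies 19 mm behind it; z points along the fingers, x is the direction in which the jaws open and shut, and the axes are right-handed (so a half turn about z gives the same grasp; the last joint's range is limited). The gripper opens to 85 mm and grips with 20 to 120 N. Pads are 22 mm wide; open, the fingers measure 114 mm over their backs; the gripper's body (76 mm by 85 mm) begins 54 mm behind the grasp point. The pads swing forward as they close: fully open they stand 13 mm farther back than shut.
Start: joints at [1.598, 0.255, 0.108, 0, -1.424, -0.285], TCP at [0.14, 0.532, 0.231] pointing down, gripper open.
Joint ranges: [-2.95, 2.95], [-1.21, 1.97], [-1.09, 1.5], [-2.87, 1.71], [-2.94, -0.07], [-3.05, 3.05]. Speed limits (rad/s): [2.57, 2.57, 3.14, 3.14, 3.14, 3.14].

## Interface

Orientations are given as a unit quaternion [x, y, z, w].
In Python, from workcell import sensors, cams, ticket gives the robot as it stands.
- The arm moves only by the tool step_arm, never from a script. Its argument "targets" is a list of rows, each a list of 5 numbers: the shift along the tool's x, y, z as a fraction of full scale, then the turn about the tool's z as a fraction of full scale, then the opening, from -1 (shut) to 1 (fully open). A call has 1 to 12 rows; each row shifts and turns the commanded pose from where the row before left it, along the tool's axes as they then stand; what a row does not reach is not made up. Full scale, the value 1, is 0.04 m for a shift and 2 pi rad for a turn. A row lasts 1/12 s, in which the tool goes at most 41.7 mm and 7.16 degrees, less where a joint would pass 70% of its speed; a pose out of reach is approached as far as the arm can. A call with a number of a shift or a turn outside -1 to 1 is refused whole. A call with a gripper value outside its range is refused whole. The fingers move at their own pace and stop on an object; "grip_force" is the grip in N (left out, the last holds). Time passes only in rows, so rows that do not move let the fingers close. It gives the time, the measured TCP pose, the force and the opening at its end, in the units of the state.
- sensors.sense(): the state, without advancing time (a new reading comes with each control period).
- cams.read_camera(name): name is "side" or "top" or "wrist"; returns the picture (420x560x3 uint8, blue, green, red); there is no depth.
- cams.camera_params(name): a dict with "fovy" (degrees; the focal length in pixels is half the picture's height over the tangent of half this angle, whatever the lens; pixels are square), "cx", "cy" (the principal point, pixels), "T" (4x4, takes a point from camera to world coordinates). Camera axes: x right, y down, z forward; pixel columns grow to the right and rows downward; lengths in m; the calibration is good to about 2 mm. The wrist camera is an equidistant fisheye: a pixel r from the principal point sees the ray r / f radians off the axis. A picture is of the moment at which its call begins: read the wrist's pose just before it. camera_params takes no time and is no camera call; for the wrist camera it gives the pose at the moment of the call.
- ticket.close_job(): hands the job in, once; it reports no verdict.
The state is a dict: "time_s": time; "joint_positions": joint angles; "qd": joint speeds; "joint_efforts": joint torques, N m; "tcp_pos": TCP position; "tcp_rot": TCP orientation; "force": force on the tool from outside, world axes, zero at the start; "moment": the same for the moment, N m; "width": opening from 0.0 (shut) to 1.0 (fully open).
Only numpy, scipy, OpenCV 4.12 (cv2) and the standard library are available. Lean on these libraries where they do the work, as an engineer would, in place of code of your own. Each camera call takes 0.05 s, during which the arm holds its last target.

## Task

Stand the flat sample cell upright on the seat of the cell holder, its large faces towards the two jaws, and let go of it. Then, only by rolling the recessed thumbwheel with a fingertip on its exposed rim, close the moving jaw until the cell is held firmly between both jaws. Press lightly on the wheel (under 15 N), do not crush the cell (under 25 N), do not push on the jaw itself, and leave the other things where they are.

Things in the scene. Friction and masses are not known exactly. Their poses are not given: they have to be found in the camera images.
- cell_mid (a point): the sample cell, loose, upright on the table: a flat aluminium box 40 mm (its x) by 24 mm (its y) by 48 mm high, with a narrower black lid 28 by 18 by 14 mm on top, 62 mm in all; 0.11 to 0.22 kg. Its large faces (40 mm wide, with glass windows) look along its y; both ways round are the same. This point is its centre, 31 mm above its underside; z up.
- holder: the cell holder, fixed: grey base plate 96 mm (x) by 224 mm (y), 12 mm thick, origin at the centre of its underside, z up and level, on feet 3 to 9 mm high. Heights below are above this origin. At its -y end the seat between two jaws (38 mm wide in x), at its +y end a white housing (64 mm in x, 92 mm in y, centred at y = 52 mm), deck 44 mm up, with the thumbwheel in a slot.
- seat (a point): where the middle of the cell's underside is when clamped: on the base plate, 12 mm above the holder's origin, at x = 0, y = -68 mm of the holder, whose axes it has. The cell's x must lie along x. Rails 6 mm high flank the seat, inner faces at x = +-24 mm. The cell may first stand anywhere between the jaws: the closing jaw pushes it along to the fixed jaw.
- stop: the fixed jaw, an aluminium block, origin at its foot; its face looks to the holder's +y, is at y = -80 mm of the holder and reaches 44 mm above its origin.
- jaw (a joint): travel of the moving jaw, m: 0 fully open (face at y = -40 mm of the holder), growing as it closes towards -y, 0.020 at most, starting at 0 to 0.006; at 0.016 it touches a cell standing against the fixed jaw. Its face is a sprung pad: from there the pinch grows from 1 N by 2 N per mm, firm from 0.017. Jaw 27 mm long (y), top 40 to 48 mm up. Never push it by hand: over 3 N fails.
- wheel_crest (a point): nominal top of the thumbwheel's rim: 52 mm above the holder's origin, 8 mm above the deck, x = 0, y = 52 mm of the holder. Its axle's set height is unknown: the true rim is up to 3.5 mm higher or lower, to be felt for. Knurled dark steel disc, 18 mm radius, 12 mm wide, axis level along x; 22 to 35 mm of its rim (y) stands out. Drag its top to the holder's -y to close the jaw, 1 mm per 3 mm of rim, in strokes.
- wheel (a joint): turn of the thumbwheel, rad: 0 jaw fully open, 2.67 touching. Rigidly mounted, so the force rises fast with depth; over 15 N on it fails; 6 to 10 N rolls it (fingertip friction about 0.5). It turns against about 1.6 N at the rim and stays where left. Once the jaw pinches, the drag climbs (1 N more at the rim per 3 N on the cell). Left alone it holds about 3.5 N on the cell.
- cell: the same sample cell; origin at the centre of its underside.
- tin: bystander: closed round jar, 48 mm across, 55 mm high; origin at its underside.
- weight: bystander: round steel check weight with a knob, 36 mm across, 52 mm high; origin at its underside.
- dish: bystander: shallow white dish, 90 mm across, 30 mm high; origin at its underside.
- brush: bystander: small hand brush 170 mm long, lying.
- sieve: bystander: steel sieve ring, 110 mm across, 35 mm high; origin at its underside.

How it is judged:
On the way, in this order (a step that is already met when the one before it is completed fails the run):
1. the cell stands on the seat between the jaws and has been let go (x of cell_mid in the frame of holder between -0.006 and 0.006 m and z of cell_mid in the frame of holder between 0.04 and 0.046 m and angle between cell_mid's own z axis and vertical below 0.08 rad and angle between the x axis of cell_mid and the x axis of holder, either way round below 0.12 rad and contact force between the fingers and cell below 0.1 N and y of cell_mid in the frame of holder between -0.07 and -0.038 m), for 0.2 s.
2. the moving jaw pinches the cell against the fixed jaw (x of cell_mid in the frame of holder between -0.006 and 0.006 m and z of cell_mid in the frame of holder between 0.04 and 0.046 m and angle between cell_mid's own z axis and vertical below 0.08 rad and angle between the x axis of cell_mid and the x axis of holder, either way round below 0.12 rad and contact force between each of jaw, stop and cell above 1.5 N), for 0.2 s.
At the end, for the whole second after the job is handed in: The cell stands upright on the seat (0.08 rad; seated within 3 mm; within 6 mm of the middle between the rails; turned within 0.12 rad of the holder; against the fixed jaw within 3 mm), let go and at rest, with more than 1.5 N between it and each of the two jaws (all of step 2 and contact force between the fingers and cell below 0.1 N and y of cell_mid in the frame of holder between -0.071 and -0.065 m and linear speed of cell below 0.01 m/s); the robot touches nothing.
It fails at once if the thumbwheel is pressed with more than 15 N (contact force between any of the fingers, the arm and wheel above 15 N).
It fails at once if the moving jaw is pushed directly (more than 3 N) by the gripper or arm (contact force between any of the fingers, the arm and jaw above 3 N).
It fails at once if the cell is squeezed by the jaw with more than 25 N (contact force between jaw and cell above 25 N).
It fails at once if one of the bystanders is moved by more than 30 mm (distance of any of tin, weight, dish, brush, sieve from where it was at the start of the episode above 0.03 m).
It also fails if it takes over 64 s, if anything falls off the work surface, if the arm or the gripper's body presses on something with over 40 N, if the wrist force passes 120 N, or if a joint passes its speed limit or range.

## Working session

There is one attempt and no reset: what is moved stays moved. The work goes in short steps, Python scripts to look and compute and a tool call to move; the robot and the scene stay as the last step left them, time stands still between calls to the robot, and variables do not carry over. Pictures are saved under pics/ and viewed, and the job is handed in when it is done.

Besides the shell and the picture viewer there is one more tool, called after ">>>" in YAML: its name, and indented under it one key for each argument. step_arm: Moves the arm, as the interface text tells. Shift numbers are shares of 0.04 m and turn numbers shares of 2 pi rad, none past 1 either way. Its arguments: {"type":"object","properties":{"targets":{"type":"array","items":{"type":"array","items":{"type":"number","minimum":-1,"maximum":1}}},"grip_force":{"type":"number"}},"required":["targets"]}

```bash
ls; mkdir -p pics; python3 - <<'E'
from workcell import sensors, cams
import cv2,numpy as np
np.set_printoptions(precision=4,suppress=True)
print(sensors.sense())
for n in ["side","top","wrist"]:
    p=cams.camera_params(n); print(n,p)
    cv2.imwrite(f"pics/{n}0.png",cams.read_camera(n))
E
```

```text
pics
{'time_s': 0.0, 'joint_positions': array([ 1.5976,  0.2558,  0.107 , -0.0005, -1.4239, -0.2846]), 'qd': array([-0.0008, -0.0006, -0.0002, -0.0016,  0.0018, -0.0016]), 'joint_efforts': array([  0.0001, -38.6627,  23.7932,   5.365 ,  -0.0062,  -0.    ]), 'tcp_pos': array([0.14  , 0.5314, 0.2304]), 'tcp_rot': array([-0.6103,  0.7922, -0.0006, -0.0007]), 'force': array([-0.5107, -0.1128, -0.8026]), 'moment': array([-0.0265, -0.0037, -0.0293]), 'width': 1.0012101374389757}
side {'fovy': 52.43185286566906, 'cx': 277.5679907825155, 'cy': 206.7264073938358, 'T': array([[ 0.8106, -0.3728,  0.4516,  0.0586],
       [-0.5852, -0.5448,  0.6006, -0.6249],
       [ 0.0221, -0.7511, -0.6598,  0.7723],
       [ 0.    ,  0.    ,  0.    ,  1.    ]])}
top {'fovy': 42.401205164556295, 'cx': 277.09001821124275, 'cy': 216.55600856858, 'T': array([[-0.0172, -0.9863,  0.1638,  0.3743],
       [-0.9999,  0.017 , -0.0028,  0.0106],
       [-0.    , -0.1638, -0.9865,  1.2265],
       [ 0.    ,  0.    ,  0.    ,  1.    ]])}
wrist {'fovy': 65.70646984690485, 'cx': 280.95216954800026, 'cy': 208.09019766004815, 'T': array([[-0.2551, -0.9322, -0.2568,  0.2056],
       [-0.9669,  0.2461,  0.0674,  0.5147],
       [ 0.0003,  0.2655, -0.9641,  0.3742],
       [ 0.    ,  0.    ,  0.    ,  1.    ]])}
```

View pics/side0.png

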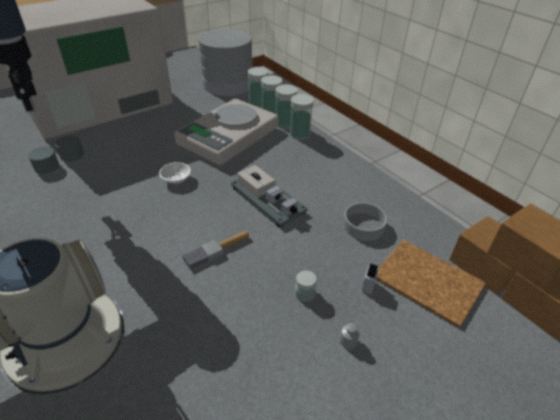

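View pics/top0.png

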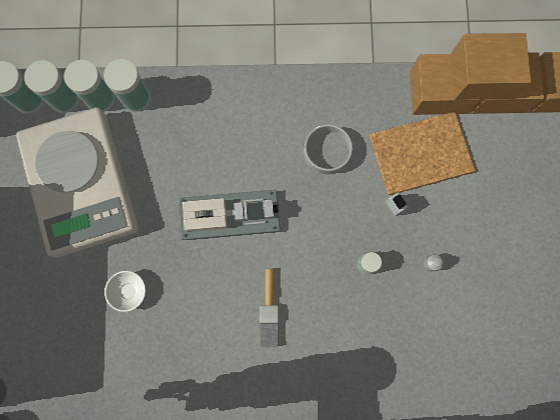

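View pics/wrist0.png

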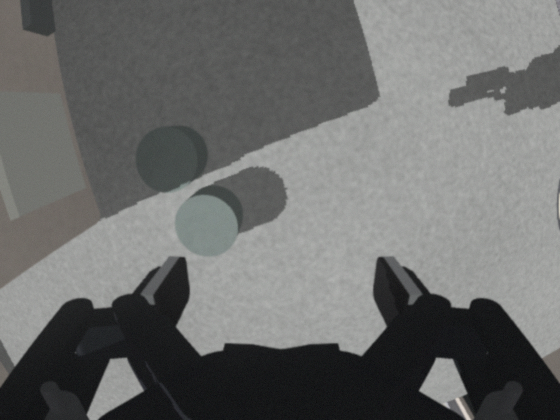

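```bash
cat > h.py <<'E'
from workcell import sensors, cams
import cv2,numpy as np
np.set_printoptions(precision=4,suppress=True)
def ray(p,u,v,fish=False):
    f=210/np.tan(np.radians(p['fovy'])/2)
    x=(u-p['cx'])/f;y=(v-p['cy'])/f
    if fish:
        r=np.hypot(x,y); d=np.array([np.sin(r)*x/r if r else 0,np.sin(r)*y/r if r else 0,np.cos(r)])
    else: d=np.array([x,y,1.])
    T=p['T']; return T[:3,3],T[:3,:3]@d
def onz(p,u,v,z,fish=False):
    o,d=ray(p,u,v,fish); return o+d*(z-o[2])/d[2]
def proj(p,X,fish=False):
    f=210/np.tan(np.radians(p['fovy'])/2)
    T=p['T']; c=T[:3,:3].T@(np.asarray(X)-T[:3,3])
    if fish:
        h=np.hypot(c[0],c[1]); r=np.arctan2(h,c[2])*f/h
        return p['cx']+c[0]*r,p['cy']+c[1]*r
    return p['cx']+f*c[0]/c[2],p['cy']+f*c[1]/c[2]
def crop(img,x0,y0,w,h,k,name):
    cv2.imwrite(name,cv2.resize(img[y0:y0+h,x0:x0+w],None,fx=k,fy=k,interpolation=cv2.INTER_NEAREST))
E
python3 - <<'E'
from h import *
t=cv2.imread('pics/top0.png')
a=cv2.resize(t[180:250,170:300],None,fx=6,fy=6,interpolation=cv2.INTER_CUBIC)
cv2.imwrite('pics/c1.png',a[:, :780])
cv2.imwrite('pics/c2.png',cv2.resize(t[185:225,375:425],None,fx=12,fy=12,interpolation=cv2.INTER_CUBIC))
p=cams.camera_params('top')
for u,v,z in [(205,213,.055),(258,210,.03),(398,204,.05)]: print(onz(p,u,v,z))
E
```

```text
[0.5795 0.1655 0.055 ]
[0.5887 0.0498 0.03  ]
[ 0.5932 -0.2605  0.05  ]
```

View pics/c1.png

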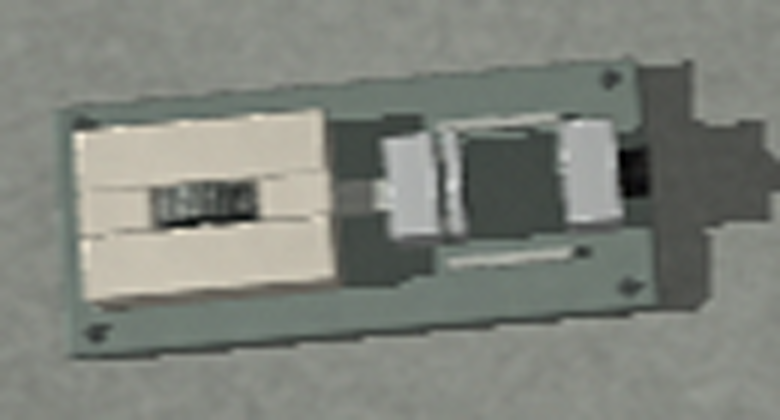

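View pics/c2.png

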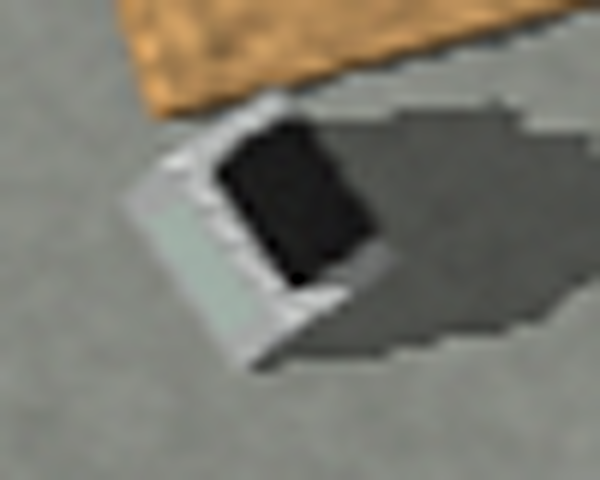

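```bash
python3 - <<'E'
from h import *
t=cv2.imread('pics/top0.png')
p=cams.camera_params('top')
r=t[185:225,375:425]; m=(r.max(2)<45).astype(np.uint8)
n,l,s,c=cv2.connectedComponentsWithStats(m); print(s,c)
for i in range(1,n):
    if s[i,4]>20: print(onz(p,c[i,0]+375,c[i,1]+185,.061), cv2.minAreaRect(np.argwhere(l==i)[:,::-1].astype(np.int32)))
P=[onz(p,170+(u+.5)/6-.5,180+(v+.5)/6-.5,.018)[:2] for u,v in [(57,108),(635,58),(655,303),(72,356)]]
for i in range(4):
    d=P[(i+1)%4]-P[i]; print(P[i],np.linalg.norm(d),np.degrees(np.arctan2(d[1],d[0])))
print(np.mean(P,0))
for u,v in [(148,183),(258,180),(260,220),(153,227)]: print(onz(p,170+u/6,180+v/6,.056))
for u,v in [(75,130),(325,110),(335,282),(85,302)]: print(onz(p,170+u/6,180+v/6,.05))
E
```

```text
[[   0    0   50   40 1894]
 [  18   10   13   14  106]] [[24.5153 19.6785]
 [24.2264 16.3113]]
[ 0.5971 -0.261   0.061 ] ((24.269227981567383, 16.153846740722656), (12.203404426574707, 8.59785270690918), 56.3099365234375)
[0.6226 0.2295] 0.22010457127360028 -85.93407176297667
[0.6382 0.0099] 0.09436687186276153 -176.39303566952432
[0.544 0.004] 0.21929792117241564 94.25556187804973
[0.5278 0.2227] 0.09508967433667555 4.097224391496133
[0.5832 0.1165]
[0.5853 0.188  0.056 ]
[0.5857 0.1478 0.056 ]
[0.5708 0.147  0.056 ]
[0.5689 0.1861 0.056 ]
[0.6067 0.216  0.05  ]
[0.6126 0.1238 0.05  ]
[0.5484 0.1202 0.05  ]
[0.5426 0.2116 0.05  ]
```

>>> step_arm:
  targets:
    - [0,0,0,0.0188,1]
    - [0,0,0,0.0188,1]
    - [0,0,0,0.0188,1]
    - [0,0,0,0.0188,1]
    - [0,0,0,0.0188,1]
    - [0,0,0,0.0188,1]
    - [0.077,-0.949,0,0,1]
    - [0.077,-0.949,0,0,1]
    - [0.077,-0.949,0,0,1]
    - [0.077,-0.949,0,0,1]
    - [0.077,-0.949,0,0,1]
    - [0.077,-0.949,0,0,1]
  grip_force: 40

```text
time_s: 1.15
tcp_pos: [0.2548, 0.332, 0.2311]
tcp_rot: [-0.298, 0.955, -0.0, -0.0]
force: [0.8, 0.7, 0.3]
width: 1.001
```

>>> step_arm:
  targets:
    - [0.077,-0.949,0,0,1]
    - [0.077,-0.949,0,0,1]
    - [0.077,-0.949,0,0,1]
    - [0.077,-0.949,0,0,1]
    - [0.077,-0.949,0,0,1]
    - [0.077,-0.949,0,0,1]
    - [0.077,-0.949,0,0,1]
    - [0.077,-0.949,0,0,1]
    - [0.077,-0.949,0,0,1]
    - [0.077,-0.949,0,0,1]
    - [0.077,-0.949,0,0,1]
    - [0.077,-0.949,0,0,1]

```text
time_s: 2.15
tcp_pos: [0.4832, -0.064, 0.2311]
tcp_rot: [-0.297, 0.955, 0.0, -0.0]
force: [1.0, 0.5, -0.6]
width: 1.0
```

>>> step_arm:
  targets:
    - [0.077,-0.949,0.3,0,1]
    - [0.077,-0.949,0.3,0,1]
    - [0.077,-0.949,0.3,0,1]
    - [0.077,-0.949,0.3,0,1]
    - [0.077,-0.949,0.3,0,1]
    - [0.077,-0.949,0.25,0,1]
    - [0,0,0,0,1]
    - [0,0,0,0,1]

```text
time_s: 2.82
tcp_pos: [0.5964, -0.2614, 0.1581]
tcp_rot: [-0.296, 0.955, 0.001, -0.002]
force: [-0.5, -0.6, 0.6]
width: 1.004
```

```bash
python3 - <<'E'
from h import *
print(sensors.sense())
p=cams.camera_params('wrist');np.save('pw1.npy',p,allow_pickle=True)
cv2.imwrite('pics/wrist1.png',cams.read_camera('wrist'))
s=sensors.sense()['tcp_pos']; print(proj(p,s,True),proj(p,[.597,-.261,.062],True))
E
```

```text
{'time_s': 2.8167, 'joint_positions': array([-0.1739,  0.4866,  0.2646, -0.0004, -1.3538,  0.7754]), 'qd': array([ 0.0405, -0.0679, -0.0124,  0.0036, -0.0014, -0.0099]), 'joint_efforts': array([ -1.335 , -48.8331,  23.5246,   5.336 ,   0.0509,   0.125 ]), 'tcp_pos': array([ 0.5964, -0.2614,  0.1581]), 'tcp_rot': array([-0.2962,  0.9551,  0.0013, -0.0021]), 'force': array([-0.4677, -0.5661,  0.6245]), 'moment': array([ 0.0077, -0.0173,  0.0502]), 'width': 1.0036437703858656}
(np.float64(280.70654644034704), np.float64(265.7171594234227)) (np.float64(280.6238555080049), np.float64(208.87969286271814))
```

View pics/wrist1.png

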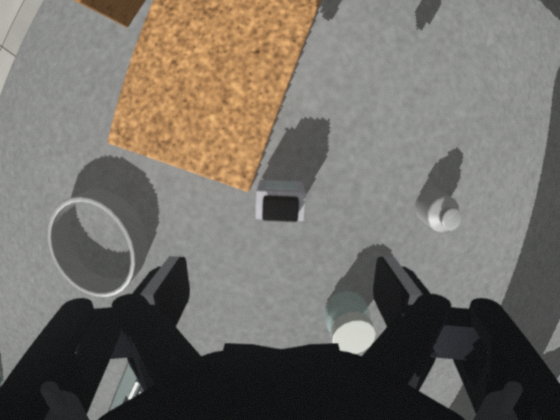

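```bash
python3 - <<'E'
from h import *
p=np.load('pw1.npy',allow_pickle=True).item()
t=cv2.imread('pics/wrist1.png')
r=t[150:240,230:330]; m=(r.max(2)<45).astype(np.uint8)
n,l,s,c=cv2.connectedComponentsWithStats(m); print(s,c)
i=1+np.argmax(s[1:,4])
print(onz(p,c[i,0]+230,c[i,1]+150,.061,True)); R=cv2.minAreaRect(np.argwhere(l==i)[:,::-1].astype(np.int32));print(R)
B=cv2.boxPoints(R)+[230,150]
W=np.array([onz(p,*b,.062,True)[:2] for b in B]);print(W)
d=np.diff(W[[0,1,2,3,0]],axis=0);print(np.hypot(*d.T),np.degrees(np.arctan2(d[:,1],d[:,0])))
print('board corner',onz(p,248,190,.01,True))
crop(t,220,150,120,90,6,'pics/c3.png')
E
```

```text
[[   0    0  100   90 8262]
 [  34   46   34   24  738]] [[49.4024 43.3418]
 [50.5921 57.4661]]
[ 0.5975 -0.2617  0.061 ]
((50.35344696044922, 57.49137878417969), (33.5302734375, 22.549257278442383), 3.3664608001708984)
[[ 0.6042 -0.2474]
 [ 0.6133 -0.2628]
 [ 0.5915 -0.2759]
 [ 0.582  -0.2607]]
[0.0179 0.0254 0.0179 0.0259] [ -59.6143 -149.036   121.9743   30.8941]
board corner [ 0.6236 -0.2468  0.01  ]
```

View pics/c3.png

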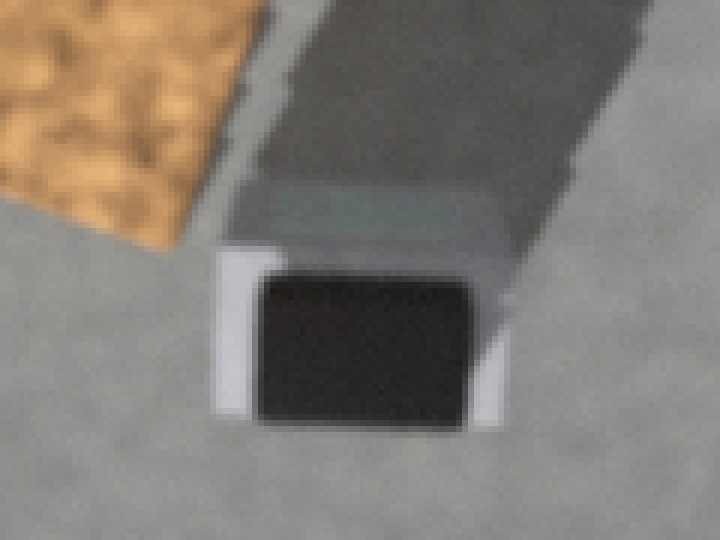

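```bash
python3 - <<'E'
from h import *
p=np.load('pw1.npy',allow_pickle=True).item();q=cams.camera_params('top')
for z in [0,.005,.01,.015,.02,.03]: print(z,onz(p,248.8,191,z,True)[:2],onz(q,387.9,194.4,z)[:2])
E
```

```text
0 [ 0.6221 -0.244 ] [ 0.6255 -0.2499]
0.005 [ 0.6223 -0.2452] [ 0.6245 -0.2488]
0.01 [ 0.6225 -0.2464] [ 0.6234 -0.2478]
0.015 [ 0.6227 -0.2476] [ 0.6224 -0.2467]
0.02 [ 0.6229 -0.2488] [ 0.6214 -0.2457]
0.03 [ 0.6234 -0.2512] [ 0.6193 -0.2435]
```

>>> step_arm:
  targets:
    - [-0.02,-0.02,0,0.007,1]
    - [0,0,0.68,0,1]
    - [0,0,0.68,0,1]
    - [0,0,0.68,0,1]
    - [0,0,0.68,0,1]
    - [0,0,0.34,0,1]
    - [0,0,0.34,0,1]
    - [0,0,0,0,1]
    - [0,0,0,0,1]

```text
time_s: 3.62
tcp_pos: [0.598, -0.2592, 0.0262]
tcp_rot: [-0.277, 0.961, -0.0, 0.0]
force: [0.2, -0.5, 0.9]
width: 1.002
```

```bash
python3 - <<'E'
from h import *
print(sensors.sense()['force'])
cv2.imwrite('pics/wrist2.png',cams.read_camera('wrist'))
E
```

```text
[ 0.2253 -0.5247  0.8615]
```

View pics/wrist2.png

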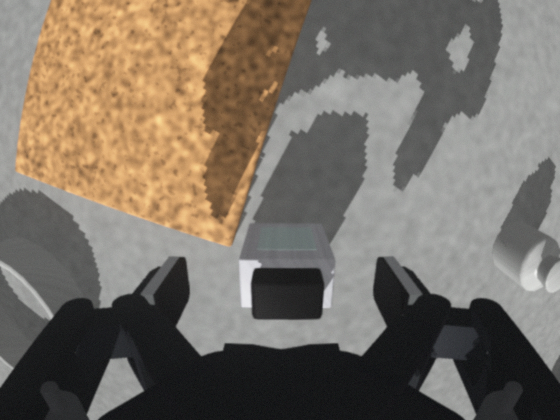

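>>> step_arm:
  targets:
    - [0.04,-0.045,0.08,0,1]
    - [0,0,0,0,1]
    - [0,0,0,0,-1]
    - [0,0,0,0,-1]
    - [0,0,0,0,-1]
    - [0,0,0,0,-1]
    - [0,0,0,0,-1]
    - [0,0,0,0,-1]
    - [0,0,0,0,-1]
    - [0,0,0,0,-1]
    - [0,0,0,0,-1]
    - [0,0,0,0,-1]

```text
time_s: 4.67
tcp_pos: [0.598, -0.2626, 0.0225]
tcp_rot: [-0.277, 0.961, -0.0, 0.0]
force: [0.8, 0.7, 3.6]
width: 0.461
```

```bash
python3 - <<'E'
from h import *
print(sensors.sense())
cv2.imwrite('pics/wrist3.png',cams.read_camera('wrist'))
E
```

```text
{'time_s': 4.6667, 'joint_positions': array([-0.175 ,  0.5819,  0.0633,  0.0003, -1.0514,  0.7352]), 'qd': array([ 0.0024,  0.0011, -0.0001,  0.0015,  0.0007, -0.0008]), 'joint_efforts': array([  0.0797, -51.0288,  19.6817,   4.1846,   0.0136,   0.0048]), 'tcp_pos': array([ 0.598 , -0.2626,  0.0225]), 'tcp_rot': array([-0.2765,  0.961 , -0.0003,  0.0003]), 'force': array([0.7783, 0.6538, 3.6109]), 'moment': array([-0.0728,  0.0213,  0.0443]), 'width': 0.4612148557026865}
```

View pics/wrist3.png

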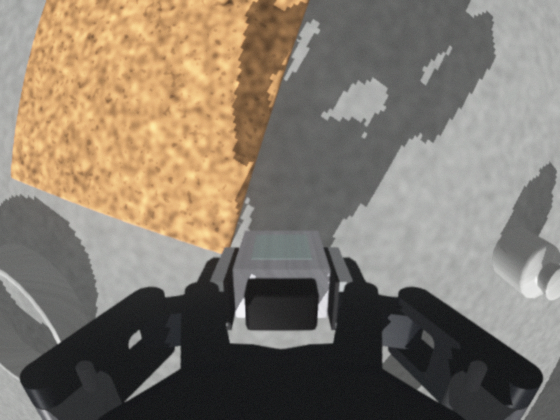

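>>> step_arm:
  targets:
    - [0,0,-0.45,0,-1]
    - [0,0,-0.9,0,-1]
    - [0,0,-0.9,0,-1]
    - [0,0,-0.9,0,-1]
    - [0,0,-0.7,0,-1]
    - [0,0,0,0.0195,-1]
    - [0,0,0,0.0195,-1]
    - [0,0,0,0.0195,-1]
    - [0,0,0,0.0195,-1]
    - [-0.044,0.9,0,0,-1]
    - [-0.044,0.98,0,0,-1]
    - [-0.044,0.98,0,0,-1]

```text
time_s: 5.72
tcp_pos: [0.5939, -0.1469, 0.1745]
tcp_rot: [-0.034, 0.999, 0.001, -0.001]
force: [1.4, 0.7, -0.7]
width: 0.459
```

>>> step_arm:
  targets:
    - [-0.044,0.98,0,0,-1]
    - [-0.044,0.98,0,0,-1]
    - [-0.044,0.98,0,0,-1]
    - [-0.044,0.98,0,0,-1]
    - [-0.044,0.98,0,0,-1]
    - [-0.044,0.98,0,0,-1]
    - [-0.044,0.98,0,0,-1]
    - [0,0,0,0,-1]
    - [0,0,0,0,-1]

```text
time_s: 6.47
tcp_pos: [0.587, 0.1289, 0.1747]
tcp_rot: [-0.037, 0.999, -0.0, -0.001]
force: [0.5, -1.0, -1.3]
width: 0.458
```

```bash
python3 - <<'E'
from h import *
print(sensors.sense())
p=cams.camera_params('wrist');np.save('pw4.npy',p,allow_pickle=True);np.save('st4.npy',sensors.sense()['tcp_pos'])
t=cams.read_camera('wrist')
cv2.imwrite('pics/wrist4.png',t)
h=[.583,.1165];a=np.radians(4.1)
R=np.array([[np.cos(a),-np.sin(a)],[np.sin(a),np.cos(a)]])
for n,x,y,z in [('seat',0,-.068,.018),('stop',0,-.08,.05),('jaw',0,-.04,.05),('c',.048,-.112,.018)]:
    w=h+R@[x,y]; print(n,proj(p,[*w,z],True))
E
```

```text
{'time_s': 6.4667, 'joint_positions': array([ 0.4754,  0.3785,  0.139 , -0.001 , -1.3337, -0.4015]), 'qd': array([-0.0501, -0.0121, -0.0083,  0.0112, -0.004 ,  0.0088]), 'joint_efforts': array([  1.6095, -45.757 ,  24.1968,   5.3527,   0.0776,  -0.1519]), 'tcp_pos': array([0.587 , 0.1289, 0.1747]), 'tcp_rot': array([-0.0368,  0.9993, -0.0001, -0.0013]), 'force': array([ 0.4916, -0.9602, -1.2501]), 'moment': array([-0.123 ,  0.0425, -0.0038]), 'width': 0.45753798269522894}
seat (np.float64(286.71127453749455), np.float64(106.16396841252417))
stop (np.float64(287.49771549405625), np.float64(90.03981732782371))
jaw (np.float64(287.3289127803566), np.float64(138.40163241496856))
c (np.float64(234.22533174628114), np.float64(60.1015101818717))
```

View pics/wrist4.png

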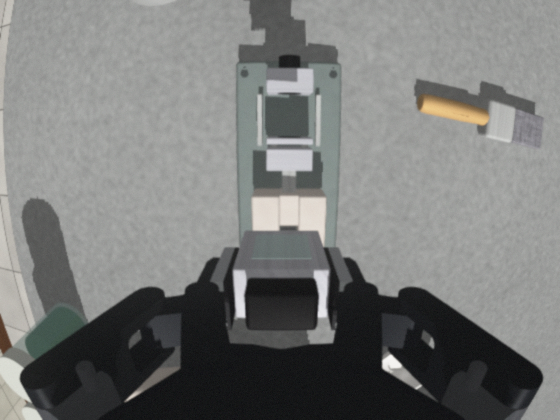

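```bash
python3 - <<'E'
from h import *
t=cv2.imread('pics/wrist4.png')
cv2.imwrite('pics/c4.png',cv2.resize(t[50:190,225:355],None,fx=4.2,fy=4.2,interpolation=cv2.INTER_CUBIC))
E
```

```text
(no output)
```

View pics/c4.png

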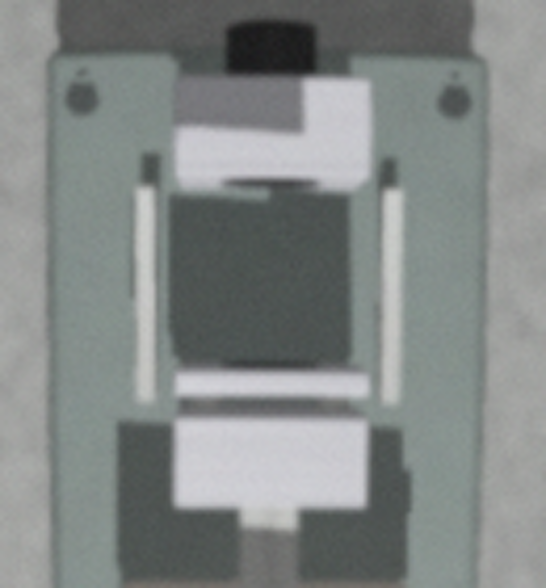

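```bash
python3 - <<'E'
from h import *
p=np.load('pw4.npy',allow_pickle=True).item();f=lambda u,v:(225+(u+.5)/4.2-.5,50+(v+.5)/4.2-.5)
def show(n,a,b,zs):
    for z in zs:
        A=onz(p,*f(*a),z,True)[:2];B=onz(p,*f(*b),z,True)[:2];print(n,z,'mid',(A+B)/2,'len',np.linalg.norm(A-B),'ang',np.degrees(np.arctan2(*(A-B)[::-1])))
show('stopface',(177,188),(370,190),[.05,.056,.062])
show('padfront',(176,372),(370,372),[.044,.05,.056])
show('jawback',(174,508),(367,508),[.05,.056])
show('railmid',(155,295),(382,297),[.018,.024])
show('plate -y end',(50,58),(487,62),[.015,.018,.021])
show('plate mid',(51,400),(484,400),[.015,.018,.021])
print(p['T'][:3,3], np.load('st4.npy'))
# held lid
t=cv2.imread('pics/wrist4.png')
print(onz(p,281.5,303,.1745-.0225+.062,True))
E
```

```text
stopface 0.05 mid [0.5866 0.0402] len 0.037357591619293445 ang 3.968491431532593
stopface 0.056 mid [0.5867 0.0407] len 0.036522274672707376 ang 3.968491431532581
stopface 0.062 mid [0.5869 0.0412] len 0.03568695772612108 ang 3.968491431532582
padfront 0.044 mid [0.5838 0.0765] len 0.038820232555885084 ang 4.423651096310289
padfront 0.05 mid [0.584  0.0762] len 0.03797119540888659 ang 4.423651096310297
padfront 0.056 mid [0.5842 0.0759] len 0.03712215826188809 ang 4.423651096310284
jawback 0.05 mid [0.5824 0.1032] len 0.03838261094148232 ang 4.306903601939255
jawback 0.056 mid [0.5826 0.1023] len 0.037524374529981724 ang 4.306903601939291
railmid 0.018 mid [0.5852 0.0612] len 0.04944993193511141 ang 3.9397410205418324
railmid 0.024 mid [0.5853 0.0612] len 0.048462039505456786 ang 3.9397410205418395
plate -y end 0.015 mid [0.589  0.0074] len 0.09618283532790817 ang 4.077109331727927
plate -y end 0.018 mid [0.589 0.008] len 0.09523158466012964 ang 4.077109331727923
plate -y end 0.021 mid [0.5891 0.0085] len 0.09428033399235125 ang 4.077109331727927
plate mid 0.015 mid [0.5835 0.084 ] len 0.09667723546133176 ang 4.3730046156025555
plate mid 0.018 mid [0.5836 0.0837] len 0.09572109516376162 ang 4.373004615602553
plate mid 0.021 mid [0.5837 0.0835] len 0.09476495486619138 ang 4.373004615602556
[0.5926 0.0619 0.3183] [0.587  0.1289 0.1747]
[0.5874 0.1275 0.214 ]
```

>>> step_arm:
  targets:
    - [0.08,-0.875,0,0,-1]
    - [0.08,-0.875,0,0,-1]
    - [0,0,0,0,-1]
    - [0,0,0,0,-1]
    - [0,0,0.7,0,-1]
    - [0,0,0,0,-1]

```text
time_s: 7.02
tcp_pos: [0.5837, 0.0558, 0.1435]
tcp_rot: [-0.034, 0.999, 0.0, -0.004]
force: [-1.0, -0.3, -4.0]
width: 0.459
```

```bash
python3 - <<'E'
from h import *
print(sensors.sense()['tcp_pos'],sensors.sense()['tcp_rot'])
cv2.imwrite('pics/wrist5.png',cams.read_camera('wrist'))
t=cams.read_camera('top'); cv2.imwrite('pics/c5.png',cv2.resize(t[160:250,170:310],None,fx=5,fy=5,interpolation=cv2.INTER_CUBIC))
E
```

```text
[0.5837 0.0558 0.1435] [-0.034   0.9994  0.0002 -0.004 ]
```

View pics/wrist5.png

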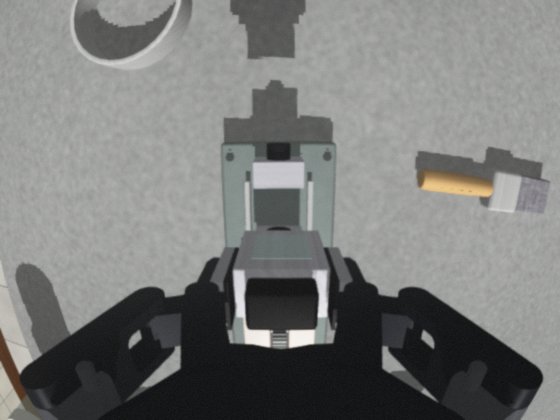

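>>> step_arm:
  targets:
    - [0,0,0.7,0,-1]
    - [0,0,0.7,0,-1]
    - [0,0,0.5,0,-1]
    - [0,0,0,0,-1]
    - [0,0,0,0,-1]
    - [0,0,0,0,-1]

```text
time_s: 7.62
tcp_pos: [0.5881, 0.0567, 0.0745]
tcp_rot: [-0.036, 0.999, -0.0, 0.002]
force: [-0.1, -0.0, -0.4]
width: 0.456
```

```bash
python3 - <<'E'
from h import *
print(sensors.sense()['tcp_pos'],sensors.sense()['tcp_rot'],sensors.sense()['force'])
cv2.imwrite('pics/wrist6.png',cams.read_camera('wrist'))
print(sensors.sense()['tcp_pos'])
t=cams.read_camera('top'); cv2.imwrite('pics/c6.png',cv2.resize(t[160:250,170:310],None,fx=5,fy=5,interpolation=cv2.INTER_CUBIC))
t=cams.read_camera('side'); cv2.imwrite('pics/c6s.png',cv2.resize(t[150:240,210:330],None,fx=6,fy=6,interpolation=cv2.INTER_CUBIC))
E
```

```text
[0.5881 0.0567 0.0745] [-0.0355  0.9994 -0.      0.0018] [-0.1258 -0.0101 -0.4227]
[0.5882 0.0568 0.0746]
```

View pics/wrist6.png

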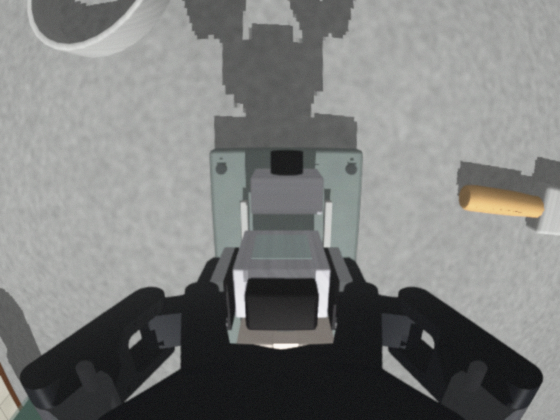

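View pics/c6s.png

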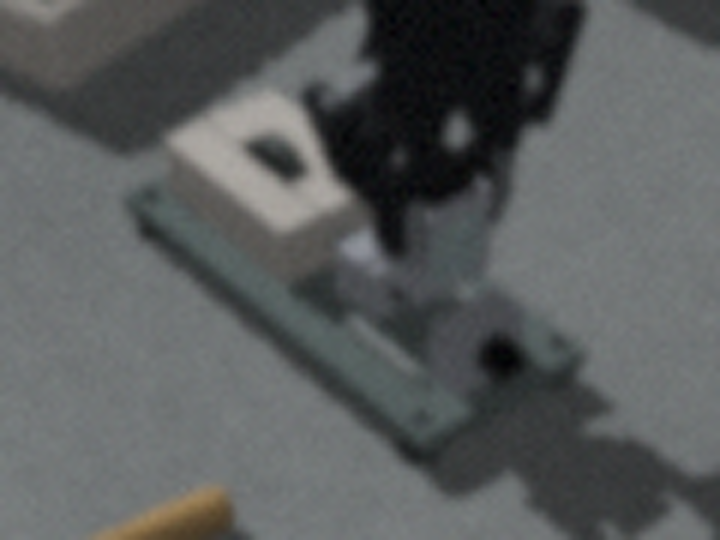

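>>> step_arm:
  targets:
    - [0.06,0.045,0,0,-1]
    - [0,0,0,0,-1]
    - [0,0,0,0,-1]
    - [0,0,0,0,-1]

```text
time_s: 8.1
tcp_pos: [0.584, 0.058, 0.0723]
tcp_rot: [-0.035, 0.999, 0.0, 0.0]
force: [-0.1, 1.0, -0.6]
width: 0.461
```

>>> step_arm:
  targets:
    - [-0.035,0.01,0.2,0,-1]
    - [0,0,0.25,0,-1]
    - [0,0,0,0,-1]
    - [0,0,0,0,-1]
    - [0,0,0,0,-1]

```text
time_s: 8.52
tcp_pos: [0.5853, 0.0583, 0.0537]
tcp_rot: [-0.035, 0.999, -0.0, -0.0]
force: [0.0, -0.3, -1.3]
width: 0.46
```

Good. Lower gently in small steps until contact.

>>> step_arm:
  targets:
    - [0,0,0.1,0,-1]
    - [0,0,0.1,0,-1]
    - [0,0,0.05,0,-1]
    - [0,0,0,0,-1]
    - [0,0,0,0,-1]

```text
time_s: 8.93
tcp_pos: [0.5853, 0.0584, 0.0439]
tcp_rot: [-0.035, 0.999, -0.0, -0.0]
force: [0.5, 0.1, -1.0]
width: 0.458
```

```bash
python3 - <<'E'
from h import *
print(sensors.sense()['tcp_pos'],sensors.sense()['force'])
cv2.imwrite('pics/wrist7.png',cams.read_camera('wrist')[130:420,130:430])
E
```

```text
[0.5853 0.0584 0.0439] [ 0.4879  0.1047 -0.9944]
```

View pics/wrist7.png

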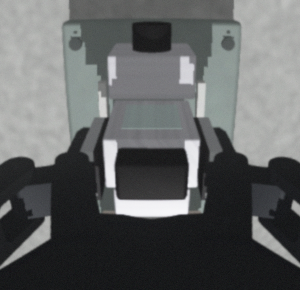

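>>> step_arm:
  targets:
    - [0,0,0.04,0,-1]
    - [0,0,0,0,-1]
    - [0,0,0.025,0,-1]
    - [0,0,0,0,-1]

```text
time_s: 9.32
tcp_pos: [0.5856, 0.0585, 0.0426]
tcp_rot: [-0.035, 0.999, -0.0, 0.001]
force: [-2.0, -0.2, 4.9]
width: 0.459
```

>>> step_arm:
  targets:
    - [0,0,0.025,0,-1]
    - [0,0,0,0,-1]

```text
time_s: 9.48
tcp_pos: [0.5857, 0.0585, 0.0426]
tcp_rot: [-0.035, 0.999, -0.0, 0.001]
force: [-5.0, 0.4, 11.3]
width: 0.46
```

>>> step_arm:
  targets:
    - [0,0,-0.02,0,-1]
    - [0,0,0,0,0.4]
    - [0,0,0,0,0.4]
    - [0,0,0,0,0.4]
    - [0,0,0,0,0.4]
    - [0,0,0,0,0.4]
    - [0,0,0,0,0.4]

```text
time_s: 10.07
tcp_pos: [0.5853, 0.0584, 0.0411]
tcp_rot: [-0.035, 0.999, -0.0, -0.0]
force: [-0.2, 0.6, 0.1]
width: 0.698
```

```bash
python3 - <<'E'
from h import *
print(sensors.sense()['tcp_pos'],sensors.sense()['force'])
cv2.imwrite('pics/wrist8.png',cams.read_camera('wrist')[130:420,130:430])
t=cams.read_camera('side'); cv2.imwrite('pics/c8s.png',cv2.resize(t[150:240,210:330],None,fx=6,fy=6,interpolation=cv2.INTER_CUBIC))
E
```

```text
[0.5853 0.0584 0.0411] [-0.2193  0.5874  0.0609]
```

View pics/wrist8.png

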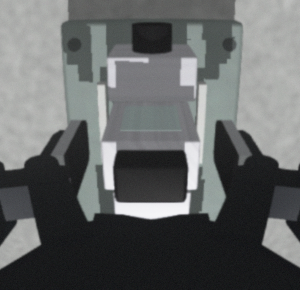

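View pics/c8s.png

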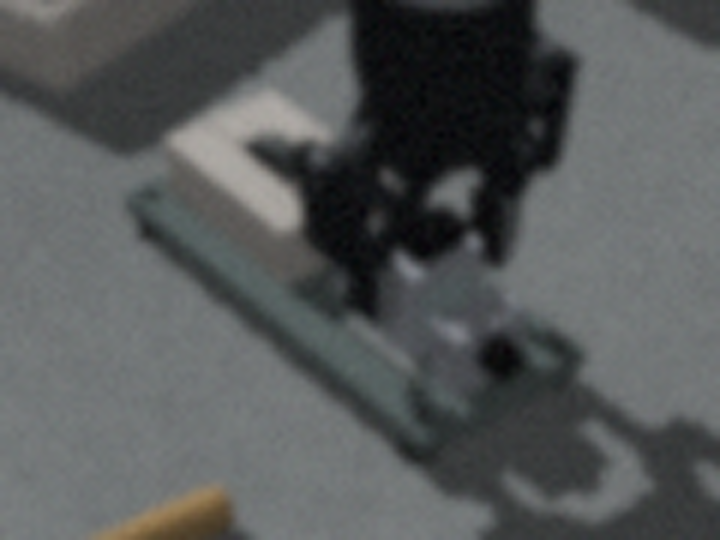

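>>> step_arm:
  targets:
    - [0,0,-0.2,0,0.4]
    - [0,0,-0.7,0,0.4]
    - [0,0,-0.9,0,0.4]
    - [0,0,-0.9,0,0.4]
    - [-0.08,0.8,0,0,0]
    - [0,0.8,0,0,-1]
    - [0,0.8,0,0,-1]
    - [0,0.8,0,0,-1]
    - [0,0,0,0,-1]
    - [0,0,0,0,-1]
    - [0,0,0,0,-1]
    - [0,0,0,0,-1]

```text
time_s: 11.17
tcp_pos: [0.5797, 0.1856, 0.1496]
tcp_rot: [-0.035, 0.999, -0.0, 0.0]
force: [0.5, -0.1, -0.5]
width: 0.001
```

```bash
python3 - <<'E'
from h import *
print(sensors.sense())
p=cams.camera_params('wrist');np.save('pw9.npy',p,allow_pickle=True);t=cams.read_camera('wrist')
cv2.imwrite('pics/wrist9.png',t)
E
```

```text
{'time_s': 11.1667, 'joint_positions': array([ 0.5665,  0.4042,  0.1126,  0.0002, -1.279 , -0.4971]), 'qd': array([-0.0083, -0.0002, -0.0026, -0.0001,  0.0016, -0.0019]), 'joint_efforts': array([  0.5495, -46.0089,  23.0982,   5.1802,   0.0034,   0.0014]), 'tcp_pos': array([0.5797, 0.1856, 0.1496]), 'tcp_rot': array([-0.0347,  0.9994, -0.    ,  0.0001]), 'force': array([ 0.4852, -0.1009, -0.4708]), 'moment': array([-0.0487,  0.0452, -0.0393]), 'width': 0.0008425833186138135}
```

View pics/wrist9.png

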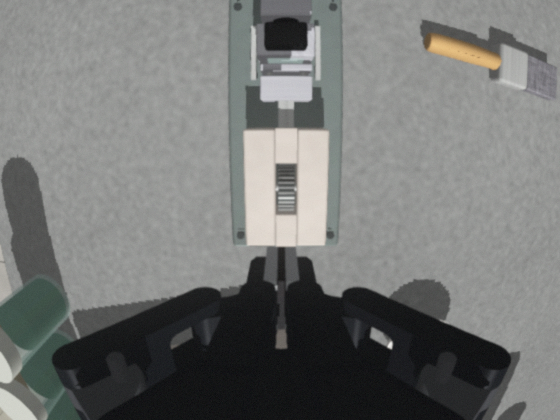

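```bash
python3 - <<'E'
from h import *
t=cv2.imread('pics/wrist9.png')
cv2.imwrite('pics/c9.png',cv2.resize(t[110:360,210:360],None,fx=3,fy=3,interpolation=cv2.INTER_CUBIC).clip(0,255))
c=t[235:360,210:360].astype(float); cv2.imwrite('pics/c9b.png',cv2.resize(np.clip(c*2.5,0,255).astype(np.uint8),None,fx=5,fy=4.8,interpolation=cv2.INTER_CUBIC))
p=np.load('pw9.npy',allow_pickle=True).item()
print(proj(p,[.5797,.1856,.1496],True))
for (u,v) in [(285.8,163),(286.5,214)]:
    print([onz(p,u,v,z,True)[:2] for z in (.052,.056,.060)])
for (u,v) in [(245,130),(328,130),(328,245),(246,245)]: print(onz(p,u,v,.052,True)[:2])
E
```

```text
(np.float64(281.8847617784609), np.float64(262.2084531398651))
[array([0.5791, 0.1504]), array([0.5792, 0.1498]), array([0.5793, 0.1493])]
[array([0.5757, 0.1899]), array([0.5758, 0.1887]), array([0.576 , 0.1875])]
[0.6109 0.1276]
[0.5497 0.1232]
[0.5404 0.2135]
[0.6061 0.218 ]
```

View pics/c9.png

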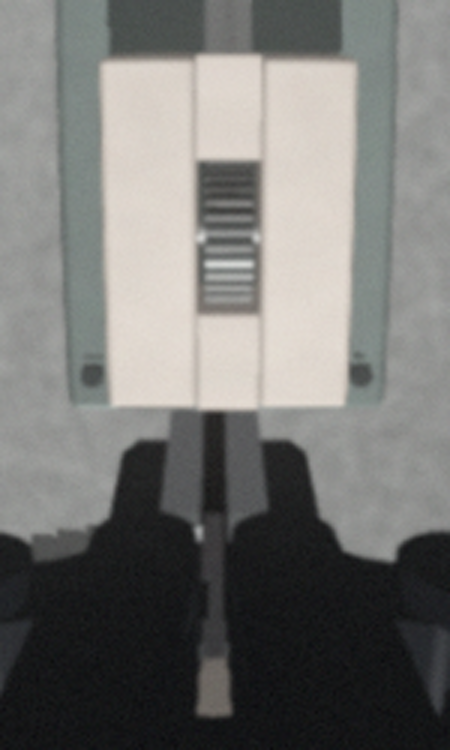

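View pics/c9b.png

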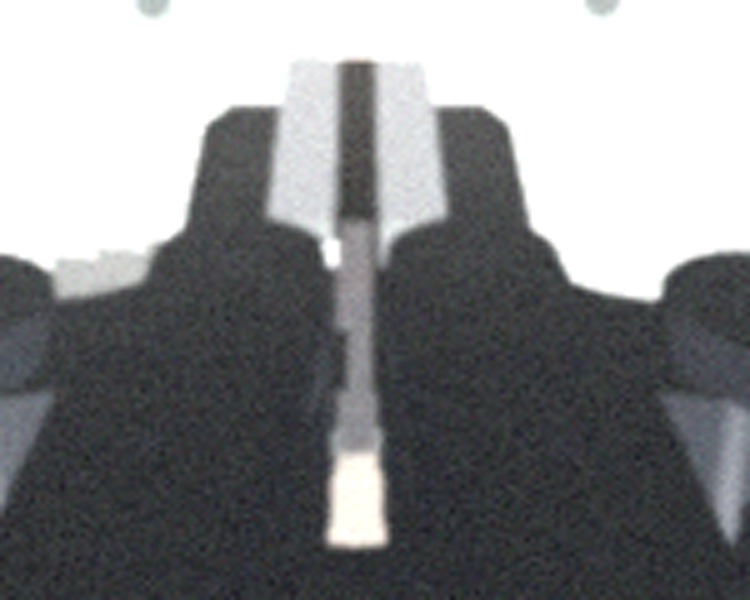

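>>> step_arm:
  targets:
    - [0.08,-0.21,0.5,0,-1]
    - [0,0,0.7,0,-1]
    - [0,0,0.5,0,-1]
    - [0,0,0.34,0,-1]
    - [0,0,0,0,-1]
    - [0,0,0,0,-1]
    - [0,0,0,0,-1]

```text
time_s: 11.8
tcp_pos: [0.5779, 0.1775, 0.0691]
tcp_rot: [-0.035, 0.999, 0.0, 0.001]
force: [0.4, -0.5, 0.9]
width: 0.002
```

```bash
python3 - <<'E'
from h import *
t=cams.read_camera('wrist')
cv2.imwrite('pics/wrist10.png',t[0:330,130:430])
print(sensors.sense()['tcp_pos'],sensors.sense()['force'])
t=cams.read_camera('side'); cv2.imwrite('pics/c10s.png',cv2.resize(t[150:240,210:330],None,fx=6,fy=6,interpolation=cv2.INTER_CUBIC))
E
```

```text
[0.578  0.1778 0.0694] [0.7765 0.7679 0.1373]
```

View pics/wrist10.png

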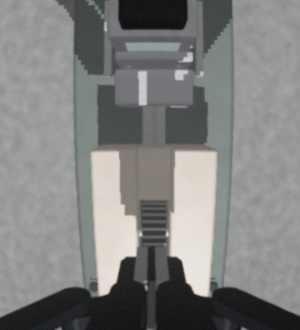

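View pics/c10s.png

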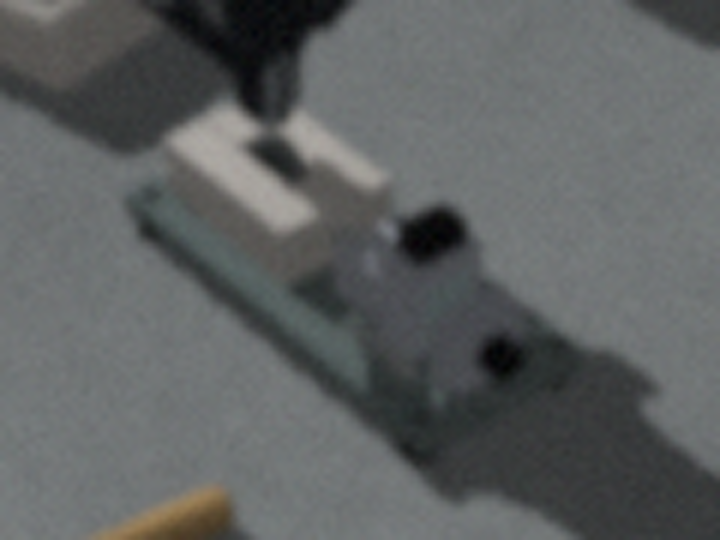

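>>> step_arm:
  targets:
    - [0,0,0.06,0,-1]
    - [0,0,0.05,0,-1]
    - [0,0,0,0,-1]
    - [0,0,0,0,-1]

```text
time_s: 12.23
tcp_pos: [0.5769, 0.1778, 0.0632]
tcp_rot: [-0.035, 0.999, -0.0, -0.0]
force: [-0.1, -0.1, -0.2]
width: -0.002
```

>>> step_arm:
  targets:
    - [0,0,0.015,0,-1]
    - [0,0,0,0,-1]
    - [0,0,0.01,0,-1]
    - [0,0,0,0,-1]

```text
time_s: 12.57
tcp_pos: [0.577, 0.1778, 0.0622]
tcp_rot: [-0.035, 0.999, -0.0, -0.0]
force: [-0.9, -0.3, 0.6]
width: -0.0
```

>>> step_arm:
  targets:
    - [0,0,0.01,0,-1]
    - [0,0,0,0,-1]

```text
time_s: 12.73
tcp_pos: [0.5769, 0.1777, 0.0618]
tcp_rot: [-0.035, 0.999, -0.0, -0.0]
force: [-0.1, 1.0, 0.2]
width: 0.005
```

>>> step_arm:
  targets:
    - [0,0,0.01,0,-1]
    - [0,0,0.01,0,-1]
    - [0,0,0,0,-1]

```text
time_s: 12.98
tcp_pos: [0.577, 0.1778, 0.0611]
tcp_rot: [-0.035, 0.999, -0.0, 0.0]
force: [-0.1, 0.1, -0.1]
width: 0.003
```

>>> step_arm:
  targets:
    - [0,0,0.01,0,-1]
    - [0,0,0,0,-1]

```text
time_s: 13.15
tcp_pos: [0.577, 0.1778, 0.061]
tcp_rot: [-0.035, 0.999, -0.0, 0.0]
force: [-1.5, -0.3, 2.5]
width: -0.003
```

>>> step_arm:
  targets:
    - [0,0,0.01,0,-1]
    - [0,0,0,0,-1]

```text
time_s: 13.32
tcp_pos: [0.5771, 0.1778, 0.061]
tcp_rot: [-0.035, 0.999, 0.0, 0.0]
force: [-1.2, -0.3, 3.9]
width: -0.003
```

>>> step_arm:
  targets:
    - [0,0,0.01,0,-1]
    - [0,0,0,0,-1]

```text
time_s: 13.48
tcp_pos: [0.5771, 0.1778, 0.0609]
tcp_rot: [-0.035, 0.999, 0.0, 0.0]
force: [-2.7, -0.1, 7.5]
width: 0.003
```

>>> step_arm:
  targets:
    - [0,-0.05,0,0,-1]
    - [0,-0.05,0,0,-1]
    - [0,0,0,0,-1]

```text
time_s: 13.73
tcp_pos: [0.5774, 0.174, 0.061]
tcp_rot: [-0.035, 0.999, 0.0, 0.0]
force: [-2.8, 0.4, 7.7]
width: 0.001
```

>>> step_arm:
  targets:
    - [0,-0.05,0,0,-1]
    - [0,-0.05,0,0,-1]
    - [0,0,0,0,-1]

```text
time_s: 13.98
tcp_pos: [0.5776, 0.17, 0.061]
tcp_rot: [-0.035, 0.999, 0.0, 0.0]
force: [-3.9, 0.7, 7.5]
width: 0.002
```

>>> step_arm:
  targets:
    - [0,-0.05,0,0,-1]
    - [0,-0.05,0,0,-1]
    - [0,0,0,0,-1]

```text
time_s: 14.23
tcp_pos: [0.5779, 0.1661, 0.0609]
tcp_rot: [-0.035, 0.999, 0.0, 0.0]
force: [-3.0, -0.1, 7.7]
width: 0.001
```

```bash
python3 - <<'E'
from h import *
t=cams.read_camera('wrist')
cv2.imwrite('pics/wrist11.png',t[0:330,130:430])
print(sensors.sense()['tcp_pos'],sensors.sense()['force'])
E
```

```text
[0.5779 0.1661 0.061 ] [-3.6424  1.2763  7.3429]
```

View pics/wrist11.png

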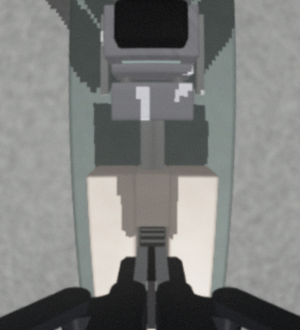

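>>> step_arm:
  targets:
    - [0.005,-0.05,0,0,-1]
    - [0.005,-0.05,0,0,-1]
    - [0,0,0,0,-1]

```text
time_s: 14.53
tcp_pos: [0.5782, 0.1622, 0.0609]
tcp_rot: [-0.035, 0.999, 0.001, 0.001]
force: [-2.0, 0.3, 6.1]
width: -0.002
```

>>> step_arm:
  targets:
    - [0,0,-0.1,0,-1]
    - [0,0.2,0,0,-1]
    - [0,0.2,0,0,-1]
    - [0,0,0,0,-1]
    - [0,0,0.04,0,-1]
    - [0,0,0.03,0,-1]
    - [0,0,0,0,-1]

```text
time_s: 15.12
tcp_pos: [0.5765, 0.178, 0.0611]
tcp_rot: [-0.035, 0.999, 0.0, 0.0]
force: [-0.9, 0.5, 1.3]
width: -0.001
```

>>> step_arm:
  targets:
    - [0.01,0,0.02,0,-1]
    - [0,0,0.015,0,-1]
    - [0,0,0,0,-1]

```text
time_s: 15.37
tcp_pos: [0.5766, 0.1779, 0.0609]
tcp_rot: [-0.035, 0.999, 0.0, 0.001]
force: [-2.8, 1.6, 8.1]
width: 0.0
```

>>> step_arm:
  targets:
    - [0,-0.05,0,0,-1]
    - [0,-0.05,0,0,-1]
    - [0,-0.05,0,0,-1]
    - [0,0,0,0,-1]

```text
time_s: 15.7
tcp_pos: [0.577, 0.1717, 0.0609]
tcp_rot: [-0.035, 0.999, 0.0, 0.001]
force: [-3.1, 0.5, 7.9]
width: -0.0
```

>>> step_arm:
  targets:
    - [0,-0.05,0,0,-1]
    - [0,-0.05,0,0,-1]
    - [0,-0.05,0,0,-1]
    - [0,0,0,0,-1]

```text
time_s: 16.03
tcp_pos: [0.5775, 0.1657, 0.0609]
tcp_rot: [-0.035, 0.999, 0.0, 0.001]
force: [-2.6, 1.3, 7.1]
width: -0.0
```

>>> step_arm:
  targets:
    - [0,-0.05,0,0,-1]
    - [0,-0.05,0,0,-1]
    - [0,0,0,0,-1]

```text
time_s: 16.28
tcp_pos: [0.5778, 0.1617, 0.0609]
tcp_rot: [-0.035, 0.999, 0.0, 0.001]
force: [-2.4, 0.5, 7.0]
width: -0.003
```

```bash
python3 - <<'E'
from h import *
p=cams.camera_params('wrist');np.save('pw12.npy',p,allow_pickle=True);t=cams.read_camera('wrist')
cv2.imwrite('pics/wrist12.png',cv2.resize(t[0:230,200:370],None,fx=2.5,fy=2.5,interpolation=cv2.INTER_CUBIC))
print(sensors.sense()['tcp_pos'],sensors.sense()['force'])
E
```

```text
[0.5778 0.1617 0.0609] [-2.5305  1.5179  7.5526]
```

View pics/wrist12.png

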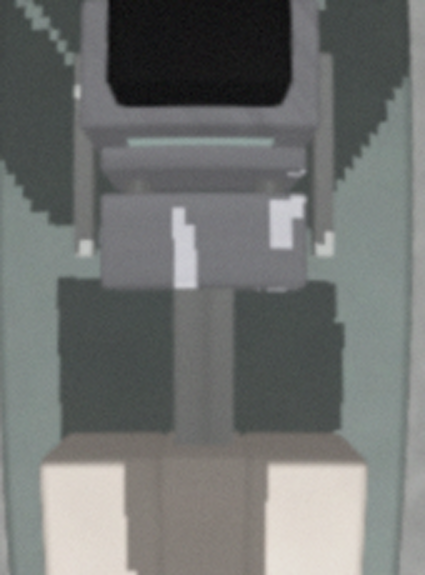

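```bash
cat > jm.py <<'E'
from h import *
p=np.load('pw12.npy',allow_pickle=True).item()
# housing front edge (holder y=+6 mm) and jaw back edge
for z in (.05,.056): print(z,'jawback',onz(p,200+204/2.5,289/2.5,z,True)[:2],'padfront',onz(p,200+203/2.5,150/2.5,z,True)[:2])
print('housing front',onz(p,200+204/2.5,462/2.5,.052,True)[:2])
E
python3 jm.py
```

```text
0.05 jawback [0.5828 0.0926] padfront [0.5849 0.0659]
0.056 jawback [0.5828 0.0927] padfront [0.5848 0.067 ]
housing front [0.5805 0.1254]
```

>>> step_arm:
  targets:
    - [0,0,-0.1,0,-1]
    - [0,0.2,0,0,-1]
    - [0,0.2,0,0,-1]
    - [0,0,0,0,-1]
    - [0.01,0,0.04,0,-1]
    - [0,0,0.03,0,-1]
    - [0,0,0.02,0,-1]
    - [0,0,0.015,0,-1]
    - [0,0,0,0,-1]

```text
time_s: 17.08
tcp_pos: [0.5758, 0.1781, 0.0608]
tcp_rot: [-0.035, 0.999, 0.0, 0.0]
force: [-5.3, 1.7, 10.1]
width: 0.001
```

>>> step_arm:
  targets:
    - [0.015,-0.05,0,0,-1]
    - [0,-0.05,0,0,-1]
    - [0,-0.05,0,0,-1]
    - [0,0,0,0,-1]

```text
time_s: 17.42
tcp_pos: [0.5761, 0.1718, 0.0609]
tcp_rot: [-0.035, 0.999, 0.0, 0.001]
force: [-2.5, 0.7, 8.4]
width: -0.003
```

>>> step_arm:
  targets:
    - [0,-0.05,0,0,-1]
    - [0,-0.05,0,0,-1]
    - [0,0,0,0,-1]

```text
time_s: 17.67
tcp_pos: [0.5764, 0.1679, 0.0609]
tcp_rot: [-0.035, 0.999, 0.0, 0.001]
force: [-3.0, 1.1, 9.0]
width: -0.001
```

>>> step_arm:
  targets:
    - [0,-0.05,0,0,-1]
    - [0,0,0,0,-1]

```text
time_s: 17.83
tcp_pos: [0.5765, 0.166, 0.0609]
tcp_rot: [-0.035, 0.999, 0.001, 0.001]
force: [-3.9, 1.6, 8.1]
width: -0.002
```

>>> step_arm:
  targets:
    - [0,-0.05,0.005,0,-1]
    - [0,0,0,0,-1]

```text
time_s: 18.0
tcp_pos: [0.5767, 0.1642, 0.0609]
tcp_rot: [-0.035, 0.999, 0.001, 0.001]
force: [-3.0, 1.8, 8.9]
width: -0.006
```

```bash
python3 - <<'E'
from h import *
p=cams.camera_params('wrist');np.save('pw12.npy',p,allow_pickle=True);t=cams.read_camera('wrist')
cv2.imwrite('pics/wrist13.png',cv2.resize(t[0:230,200:370],None,fx=2.5,fy=2.5,interpolation=cv2.INTER_CUBIC))
print(sensors.sense()['tcp_pos'],sensors.sense()['force'])
E
```

```text
[0.5766 0.1642 0.0609] [-3.2352  1.7453  9.6139]
```

View pics/wrist13.png

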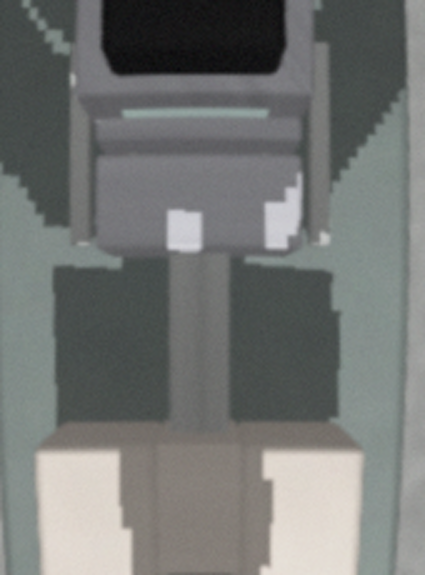

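```bash
sed -i 's#204/2.5,289/2.5#200/2.5,254/2.5#;s#203/2.5,150/2.5#200/2.5,122/2.5#;s#204/2.5,462/2.5#200/2.5,449/2.5#' jm.py; python3 jm.py
```

```text
0.05 jawback [0.583  0.0885] padfront [0.5848 0.063 ]
0.056 jawback [0.5829 0.0889] padfront [0.5846 0.0643]
housing front [0.5804 0.1254]
```

>>> step_arm:
  targets:
    - [0.01,-0.04,0.005,0,-1]
    - [0,0,0,0,-1]

```text
time_s: 18.22
tcp_pos: [0.5767, 0.1628, 0.0609]
tcp_rot: [-0.035, 0.999, 0.001, 0.002]
force: [-3.9, 2.1, 9.8]
width: -0.0
```

>>> step_arm:
  targets:
    - [0,-0.03,0,0,-1]
    - [0,0,0,0,-1]

```text
time_s: 18.38
tcp_pos: [0.5768, 0.1617, 0.0608]
tcp_rot: [-0.035, 0.999, 0.001, 0.002]
force: [-2.8, 2.3, 8.9]
width: -0.002
```

>>> step_arm:
  targets:
    - [0,0,-0.1,0,-1]
    - [0,0.15,0,0,-1]
    - [0,0.15,0,0,-1]
    - [0,0,0,0,-1]
    - [0.01,0,0.04,0,-1]
    - [0,0,0.03,0,-1]
    - [0,0,0,0,-1]

```text
time_s: 18.97
tcp_pos: [0.5747, 0.1731, 0.061]
tcp_rot: [-0.035, 0.999, 0.0, 0.0]
force: [-2.0, 1.5, 6.2]
width: -0.004
```

>>> step_arm:
  targets:
    - [0,0,0.015,0,-1]
    - [0,0,0.01,0,-1]
    - [0,0,0,0,-1]

```text
time_s: 19.22
tcp_pos: [0.5748, 0.1731, 0.0609]
tcp_rot: [-0.035, 0.999, 0.0, 0.001]
force: [-5.0, 2.2, 10.7]
width: -0.001
```

>>> step_arm:
  targets:
    - [0.01,-0.04,0,0,-1]
    - [0,0,0,0,-1]
    - [0,0,0,0,-1]

```text
time_s: 19.47
tcp_pos: [0.5749, 0.1719, 0.0608]
tcp_rot: [-0.035, 0.999, 0.001, 0.001]
force: [-4.3, 2.1, 9.2]
width: -0.002
```

>>> step_arm:
  targets:
    - [0.01,-0.04,0,0,-1]
    - [0,0,0,0,-1]
    - [0,0,0,0,-1]

```text
time_s: 19.72
tcp_pos: [0.5749, 0.1705, 0.0609]
tcp_rot: [-0.035, 0.999, 0.001, 0.001]
force: [-2.8, 2.7, 9.4]
width: -0.002
```

>>> step_arm:
  targets:
    - [0,-0.04,0,0,-1]
    - [0,0,0,0,-1]
    - [0,0,0,0,-1]

```text
time_s: 19.97
tcp_pos: [0.575, 0.169, 0.0609]
tcp_rot: [-0.035, 0.999, 0.001, 0.001]
force: [-2.1, 2.0, 9.6]
width: 0.002
```

>>> step_arm:
  targets:
    - [0,-0.03,0,0,-1]
    - [0,0,0,0,-1]
    - [0,0,0,0,-1]

```text
time_s: 20.22
tcp_pos: [0.5751, 0.1679, 0.0609]
tcp_rot: [-0.035, 0.999, 0.001, 0.001]
force: [-3.7, 3.2, 8.7]
width: -0.002
```

```bash
python3 - <<'E'
from h import *
p=cams.camera_params('wrist');np.save('pw12.npy',p,allow_pickle=True);t=cams.read_camera('wrist')
cv2.imwrite('pics/wrist14.png',cv2.resize(t[0:230,200:370],None,fx=2.5,fy=2.5,interpolation=cv2.INTER_CUBIC))
print(sensors.sense()['tcp_pos'],sensors.sense()['force'])
E
```

```text
[0.5751 0.1679 0.0609] [-3.0765  2.8868  7.8654]
```

View pics/wrist14.png

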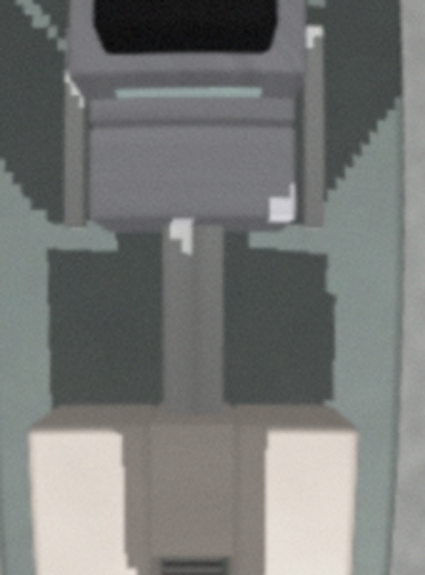

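```bash
sed -i 's#200/2.5,254/2.5#193/2.5,221/2.5#;s#200/2.5,122/2.5#190/2.5,99/2.5#;s#200/2.5,449/2.5#193/2.5,430/2.5#' jm.py; python3 jm.py
```

```text
0.05 jawback [0.5832 0.0861] padfront [0.5854 0.0623]
0.056 jawback [0.5831 0.0867] padfront [0.5852 0.0638]
housing front [0.5804 0.1256]
```

>>> step_arm:
  targets:
    - [0,0,-0.1,0,-1]
    - [0,0,-0.5,0,-1]
    - [0,0,-0.9,0,-1]
    - [0,0,-0.9,0,-1]
    - [0,0,0,0,-1]
    - [0,0,0,0,-1]
    - [0,0,0,0,-1]
    - [0,0,0,0,-1]

```text
time_s: 20.93
tcp_pos: [0.5734, 0.1663, 0.1536]
tcp_rot: [-0.035, 0.999, -0.001, -0.001]
force: [0.3, 0.3, 0.1]
width: 0.003
```

```bash
python3 - <<'E'
from h import *
p=cams.camera_params('wrist');np.save('pw15.npy',p,allow_pickle=True);t=cams.read_camera('wrist')
cv2.imwrite('pics/wrist15.png',cv2.resize(t[0:200,200:370],None,fx=3,fy=3,interpolation=cv2.INTER_CUBIC))
print(sensors.sense()['tcp_pos'],sensors.sense()['force'])
t=cams.read_camera('side'); cv2.imwrite('pics/c15s.png',cv2.resize(t[150:240,210:330],None,fx=6,fy=6,interpolation=cv2.INTER_CUBIC))
E
```

```text
[0.5735 0.1663 0.1536] [0.6309 0.2891 0.3961]
```

View pics/wrist15.png

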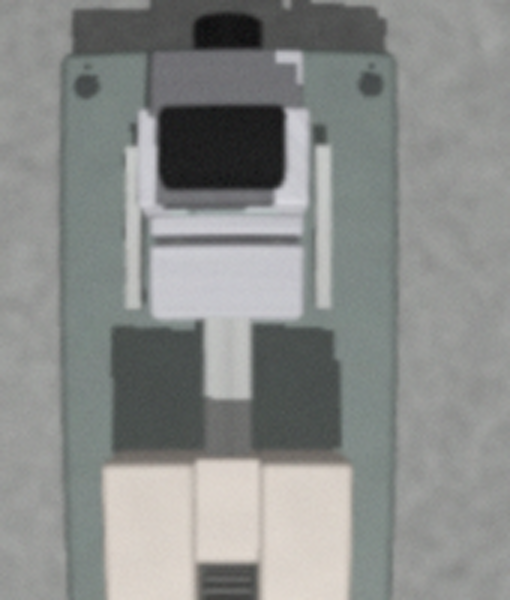

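View pics/c15s.png

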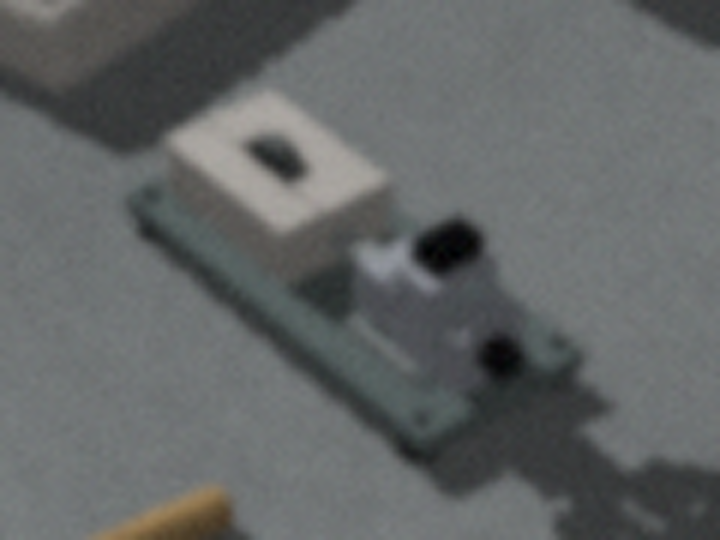

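```bash
python3 - <<'E'
from workcell import ticket,sensors
s=sensors.sense();print(s['time_s'],s['force'],s['qd'])
print(ticket.close_job())
E
```

```text
21.0333 [0.0497449  0.21559894 0.06870843] [ 0.00028202 -0.00155568  0.00850863  0.00369326 -0.00206104 -0.00024974]
the job is handed in; nothing more can be done
None
```

I stood the cell on the seat, let go of it, and closed the jaw by rolling the thumbwheel only, in three full strokes and one short one. The job was handed in at 21.0 s, and it reports no verdict.

**Wheel:** I pressed it with about 6–11 N. The highest reading was about 12 N in total, counting the sideways force. I felt the rim at 0.061 m, about 1.5 mm above nominal.

**Last checks:** The final wrist and side pictures show the cell upright and against the fixed jaw. The sprung pad is compressed by roughly 2.4 mm, which suggests a pinch of about 5–6 N. The arm is clear, with no force on the tool.

**What did not quite agree:**
- **Jaw travel:** it comes out at about 18.4 mm from the pad gap, but 19–20 mm from the jaw's back edge. The drag felt at the wheel (about 3 N) suggests 4–5 N of pinch. All of these are past the firm point of 17 mm and well below 25 N.
- **Holder position:** the top and wrist cameras differed by about 2–4 mm. I went with the wrist view, and the cell came out centred between the rails.
- **Bystanders:** I took no final picture to check them. The arm felt no unexpected contact along the way.

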